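# Hang the hero's tag in the turn clip of the initiative rail

## Robot

A 6-joint arm with a two-finger parallel gripper is mounted at the origin on the work surface. World frame = base frame: x ahead of the robot, y to its left, z up, the work surface at z = 0. Lengths are in m, angles in rad, forces in N, time in s.
With the tool pointing down it reaches from about 0.225 to 0.875 m from the base axis. Payload 3.4 kg.
Tool frame: the origin (TCP) lies between the finger pads; the fingertips stand 8 mm ahead of it and the grasp point (between the pads) lies 11 mm behind it; z points along the fingers, y is the line along which they close (so a half turn about z gives the same grasp; the last joint's range is limited). The gripper opens to 85 mm and grips with 20 to 120 N. Pads are 22 mm wide; open, the fingers measure 114 mm over their backs; the gripper's body (76 mm by 85 mm) begins 54 mm behind the grasp point. The pads swing forward as they close: fully open they stand 13 mm farther back than shut.
Start: joints at [-1.326, 0.276, 1.505, -0, 1.361, -0.121], TCP at [0.206, -0.537, 0.239] pointing down, gripper open.
Joint ranges: [-2.89, 2.89], [-0.75, 2.08], [0.22, 2.7], [-1.18, 4.32], [0.11, 2.71], [-2.7, 2.7]. Speed limits (rad/s): [2.57, 2.57, 3.14, 3.14, 3.14, 3.14].

## Interface

Orientations are given as a unit quaternion [w, x, y, z].
In Python, from rig import manip gives the robot as it stands.
- The arm moves only by the tool move_arm, never from a script. Its argument "deltas" is a list that holds one entry, the list of rows, each a list of 5 numbers: the shift along the tool's x, y, z normalised to -1 to 1, where 1 is 80 cm, then the turn about the tool's z normalised to -1 to 1, where 1 is 120 degrees, then the closure, from -1 (fully open) to 1 (shut). In form: [[[tx, ty, tz, twist, grip], ...]]. A call has 1 to 12 rows; each row is the pose to reach, as a shift and turn from the pose commanded when the call began, along the tool's axes at that moment; what a row does not reach only later rows make up. A row lasts 1/10 s, in which the tool goes at most 50 mm and 8.59 degrees, less where a joint would pass 70% of its speed; a pose out of reach is approached as far as the arm can. A call with a number of a shift or a turn outside -1 to 1 is refused whole. A call with a gripper value outside its range is refused whole. The fingers move at their own pace and stop on an object; "squeeze" is the grip in N (left out, the last holds). Time passes only in rows, so rows that repeat a pose let the fingers close. It gives the time, the measured TCP pose, the force, the opening and the grip force at its end, in the units of the state.
- manip.get_state(): the state, without advancing time (a new reading comes with each control period).
- manip.get_image(name): name is "side" or "top"; returns the picture (400x640x3 uint8, red, green, blue); there is no depth.
- manip.camera_params(name): a dict with "fx", "fy", "cx", "cy" (pixels), "R" (3x3) and "t" (3): a world point X has camera coordinates R X + t. Camera axes: x right, y down, z forward; pixel columns grow to the right and rows downward; lengths in m; the calibration is good to about 2 mm. A picture is of the moment at which its call begins. camera_params takes no time and is no camera call.
- manip.sign_off(): hands the job in; it is judged then, once.
The state is a dict: "clock": time; "qpos": joint angles; "qd": joint speeds; "effort": joint torques, N m; "position": TCP position; "ee_rot": TCP orientation; "contact_force": force on the tool from outside, world axes, zero at the start; "moment": the same for the moment, N m; "width": finger opening in m; "gripper_force": force on a finger pad.
Only numpy, scipy, OpenCV 4.12 (cv2) and the standard library are available. Lean on these libraries where they do the work, as an engineer would, in place of code of your own. Each camera call takes 0.05 s, during which the arm holds its last target. There are 200 camera calls.

## Task

It is the hero's turn: take the red tag out of the wooden rack, lower it through the gap between the blue and the green tag on the initiative rail, and feel along the bar for the notch of the yellow turn clip so that its hook drops fully home on the bar; keep hold of it until it is home, then let go. Be gentle: do not press hard on the rail, do not jam the two neighbours or knock them off (a light nudge aside is fine), and leave the other tags, figures and glassware alone.

Things in the scene. Friction and masses are not known exactly. Their poses are not given: they have to be found in the camera images.
- hero: Red hooked tag, 40 to 80 g, upright in any of the rack's three slots. Origin: middle of the plaque's lower edge; z up, y along its width, front to -x. Plaque 6 thick (x -3..3), 54 wide, z 0..65 (lowest 14 only 44 wide). A black hook at the top reaches back over +x. It hangs with the plaque on the bar's -x side, square to the bar; let go, it may lean its foot under the bar.
- hero_mouth (a point): Roof of the red tag's hook, at x 9.5, y 0, z 65 of the tag. The hook is 22 wide (y +-11): bridge x -3..22, z 65..72, and a lip at the back x 16..22, z 47..65, so its mouth, open downwards, is x 3..16 (13 wide). Home means this roof rests on the bar's top.
- hero_grip (a point): Middle of the red tag's black grip tab, at x 6, y 0, z 91 of the tag: tab 10 thick (x 1..11), 22 wide (y +-11), z 72..110, to be pinched front and back from above.
- rail: Initiative rail, fixed; origin on the table under the bar's middle, x across, y along the bar, z up. Aluminium bar 8 thick (x +-4), 230 long, 16 tall, top at z = 130; end posts 12 thick at y +-115, brass balls on them up to z = 149; wooden foot 90 x 270 x 14. The clip is described under rail_mid.
- rail_mid (a point): Middle of the bar's top, axes as the rail's. On the bar sits the stiff yellow clip: 2 cheeks, each 8 (x) by 10 (y), tops 9 above the bar, a 25 wide notch between, open down to the bar. The notch's centre is anywhere within 12 of here along y; NOT reported: feel for it (or look). On a cheek the hook rides 9 too high; over the notch it drops. Outside the cheeks does not count.
- tag_left: Blue tag, same shape as the red one, hanging loose on the bar at about y = +59 (+-2) of the rail, facing the same way; origin as for the red tag. It slides along the bar at a light touch. The free gap between the blue and green plaques is 60 to 68 for the red plaque's 54.
- tag_right: Green tag, same shape, hanging loose on the bar at about y = -59 (+-2) of the rail; otherwise as the blue one.
- rack: Light wooden rack, fixed, 70 (x) x 230 (y) x 32 high, origin under its centre. Three slots in a row at y = -70, 0, 70, each 8 wide in x and 25 deep (floor at z = 7); tags stand in them facing -x of the rack, perhaps leaning a little.
- spare_a: White tag, same shape as the red one, standing in the rack; leave it there.
- spare_b: Orange tag, same shape, standing in the rack; leave it there.
- figure_ranger: Dark game figure 36 tall on a clear 26 mm round base (origin under it); leave alone.
- figure_mage: Red game figure 36 tall on a clear 26 mm round base; leave alone.
- flask: Round glass flask with black stopper, 80 across, 120 tall, origin under it; leave alone.
- potion_jar: Amber jar with cork lid, 48 across, 85 tall, origin under it; leave alone.
Not all that is in view belongs to the job. What is meant by the tag_left is not purple or turquoise, and is the smaller of those in its own colour.

How it is judged:
By the outcome, as a careful person would: the job done as asked, in the order asked, and still so for the second after the job is handed in, with the robot touching nothing.
It also fails if it takes over 72 s, if anything falls off the work surface, if the arm or the gripper's body presses on something with over 40 N, if the wrist force passes 120 N, or if a joint passes its speed limit or range.

## Working session

There is one attempt and no reset: what is moved stays moved. The work goes in short steps, Python scripts to look and compute and a tool call to move; the robot and the scene stay as the last step left them, time stands still between calls to the robot, and variables do not carry over. Pictures are saved under pics/ and viewed, at most 10 in all, crops included, and the job is handed in when it is done.

Besides the shell and the picture viewer there is one more tool, called after ">>>" by a JSON object that holds its "fn" and its "kwargs", one argument or row to a line. move_arm: Moves the arm, as the interface text tells. Scaled input: -1 to 1 covers 80 cm each way for a shift and 120 degrees each way for a turn. Its arguments: {"type":"object","properties":{"deltas":{"type":"array","items":{"type":"array","items":{"type":"array","items":{"type":"number","minimum":-1,"maximum":1}}}},"squeeze":{"type":"number"}},"required":["deltas"]}

```bash
mkdir -p pics
python3 - <<'E'
from rig import manip
import cv2,numpy as np
np.set_printoptions(precision=4,suppress=True)
for n in("side","top"):
    im=manip.get_image(n); cv2.imwrite(f"pics/{n}0.png",im[:,:,::-1])
    p=manip.camera_params(n); print(n,{k:np.array(v) for k,v in p.items()})
print(manip.get_state())
E
```

```text
side {'fx': array(423.8839), 'fy': array(423.8839), 'cx': array(317.8831), 'cy': array(201.1229), 'R': array([[-0.8765, -0.481 , -0.02  ],
       [-0.2935,  0.5668, -0.7698],
       [ 0.3816, -0.6689, -0.6379]]), 't': array([0.4328, 0.227 , 0.7206])}
top {'fx': array(429.9935), 'fy': array(429.9935), 'cx': array(319.6546), 'cy': array(189.4461), 'R': array([[-0.0127, -0.9997, -0.0186],
       [-0.993 ,  0.0148, -0.1172],
       [ 0.1175,  0.017 , -0.9929]]), 't': array([-0.021 ,  0.5183,  0.9457])}
{'clock': 0.1, 'qpos': array([-1.326 ,  0.2765,  1.506 , -0.    ,  1.3607, -0.121 ]), 'qd': array([-0.0007, -0.0011, -0.0032, -0.0008, -0.0015, -0.0002]), 'effort': array([  0.0025, -41.7697, -24.6403,  -0.0002,   0.0058,  -0.    ]), 'position': array([ 0.2056, -0.5365,  0.2385]), 'ee_rot': array([-0.0008,  0.9833,  0.1819, -0.0001]), 'contact_force': array([-0.1601, -0.3899,  0.6718]), 'moment': array([ 0.0216, -0.0233, -0.0071]), 'gripper_force': 0.0, 'width': 0.08546297213812167}
```

View pics/side0.png

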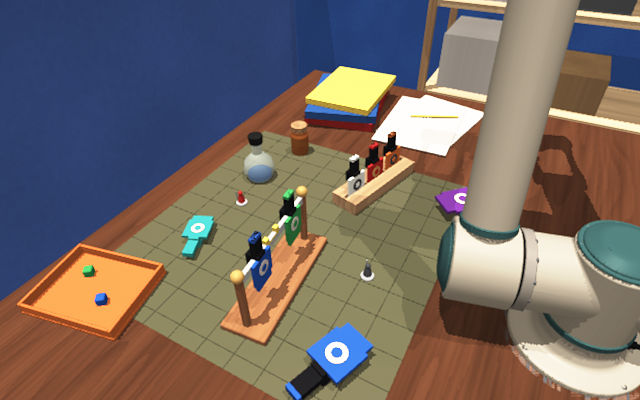

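View pics/top0.png

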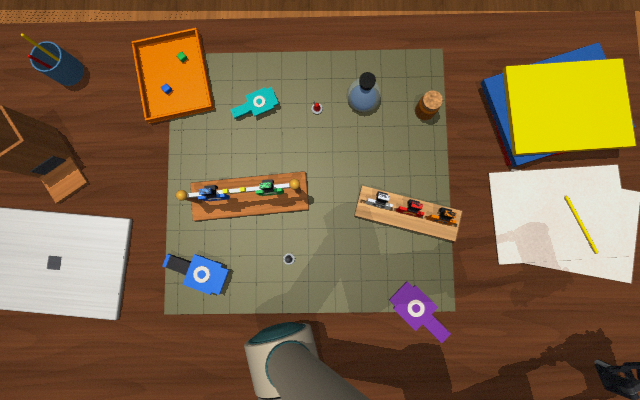

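Candidates for the hero, in top-view pixels:
- the red tag in the middle slot at (411,208), which is my choice
- the orange tag at (444,215)
- the white tag at (380,200)
- the red figure at (317,107)

For tag_left, the blue tag on the rail at (212,192) fits. The large blue tag lying flat at (200,273) is a decoy. I'll check this in a close crop.

Run:
```python
import cv2,numpy as np
t=cv2.imread("pics/top0.png");s=cv2.imread("pics/side0.png")
def c(im,x,y,w,h,W,H): return cv2.resize(im[y:y+h,x:x+w],(W,H),interpolation=cv2.INTER_CUBIC)
a=c(t,170,165,145,60,797,330); 
b=c(t,350,180,116,65,399,224)
cv2.imwrite("pics/c1.png",np.vstack([a,np.hstack([cv2.resize(t[180:245,350:466],(399,224),interpolation=3),cv2.resize(s[125:215,325:425],(398,224),interpolation=3)])]))
cv2.imwrite("pics/c2.png",cv2.resize(s[180:345,215:335],(436,600),interpolation=3))
```

```text
(no output)
```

View pics/c1.png

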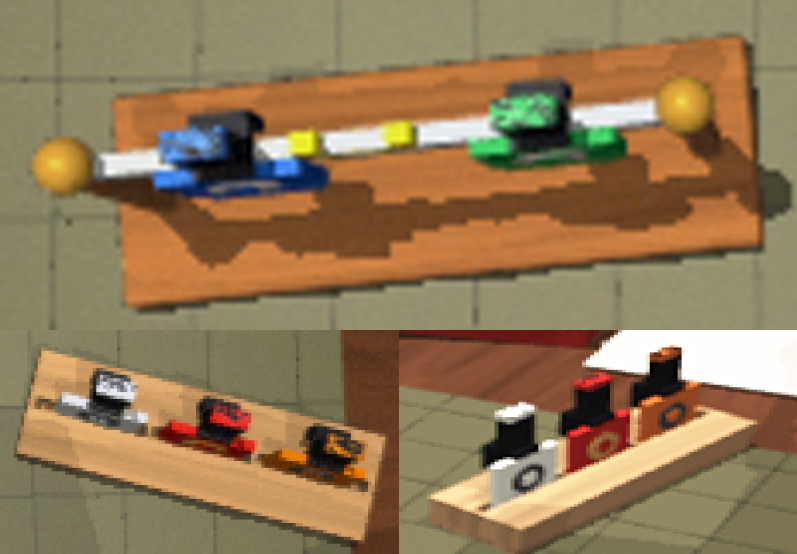

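View pics/c2.png

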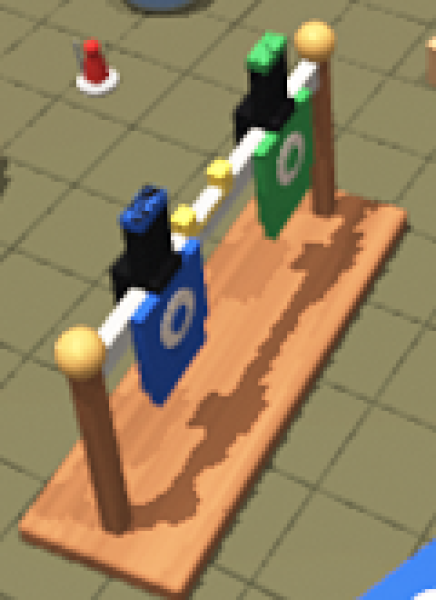

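The top crop shows the red tag in the middle slot, between white on the left and orange on the right. The rail has blue at crop (220,165) and green at (540,130), with the yellow cheeks at about (303,143) and (398,134). The brass balls are at (63,166) and (684,104). Next I'll fit the rail and rack poses.

```bash
cat > h.py <<'E'
import numpy as np
from rig import manip
from scipy.optimize import least_squares
np.set_printoptions(precision=4,suppress=True)
P={n:{k:np.array(v) for k,v in manip.camera_params(n).items()} for n in("side","top")}
def proj(n,X):
    p=P[n];c=p["R"]@np.asarray(X)+p["t"];return np.array([p["fx"]*c[0]/c[2]+p["cx"],p["fy"]*c[1]/c[2]+p["cy"]])
def onz(n,uv,z):
    p=P[n];d=p["R"].T@np.array([(uv[0]-p["cx"])/p["fx"],(uv[1]-p["cy"])/p["fy"],1]);o=-p["R"].T@p["t"];return o+d*(z-o[2])/d[2]
def tri(a,b):  # side uv, top uv
    r=least_squares(lambda X:np.r_[proj("side",X)-a,proj("top",X)-b],[.4,0,.1]);return r.x,r.fun
def W(f,loc):
    c,s=np.cos(f[2]),np.sin(f[2]);return np.array([f[0]+c*loc[0]-s*loc[1],f[1]+s*loc[0]+c*loc[1],loc[2]])
def L(f,X):
    c,s=np.cos(f[2]),np.sin(f[2]);d=X[:2]-f[:2];return np.array([c*d[0]+s*d[1],-s*d[0]+c*d[1],X[2]])
def fit(obs,f0):
    r=least_squares(lambda f:np.concatenate([proj(n,W(f,l))-uv for n,l,uv in obs]),f0,loss="soft_l1");return r.x,np.concatenate([proj(n,W(r.x,l))-uv for n,l,uv in obs]).reshape(-1,2)
T=lambda x,y:np.array([170-.5+x/5.497,165-.5+y/5.5])
K=lambda x,y:np.array([350-.5+x/3.44,180-.5+(y-330)/3.446])
S1=lambda x,y:np.array([325-.5+(x-399)/3.98,125-.5+(y-330)/2.489])
S2=lambda x,y:np.array([215-.5+x/3.633,180-.5+y/3.636])
E
python3 - <<'E'
from h import *
ball=.139
print("balls",tri(S2(80,354),T(63,166)),tri(S2(315,42),T(684,104)))
obs=[("top",(0,.115,ball),T(63,166)),("top",(0,-.115,ball),T(684,104)),("side",(0,.115,ball),S2(80,354)),("side",(0,-.115,ball),S2(315,42))]
for l,uv in zip([(.045,.135),(.045,-.135),(-.045,-.135),(-.045,.135)],[(113,99),(745,37),(762,246),(126,307)]): obs.append(("top",(*l,.014),T(*uv)))
obs+=[("side",(-.045,-.135,.014),S2(408,212)),("side",(-.045,.135,.014),S2(180,587)),("side",(.045,.135,.014),S2(22,525))]
f,r=fit(obs,[.4,.1,.1]);print("rail",f,np.degrees(f[2]));print(r)
for n,q in(("top",(T(303,143),T(398,134))),("side",(S2(183,220),S2(218,172)))):
    print("cheek",n,[L(f,onz(n,u,.137))*1e3 for u in q])
obs=[]
for l,uv in zip([(.035,.115),(.035,-.115),(-.035,-.115),(-.035,.115)],[(42,350),(385,436),(360,542),(15,457)]): obs.append(("top",(*l,.032),K(*uv)))
obs+=[("side",(-.035,.115,.032),S1(522,520)),("side",(.035,.115,.032),S1(429,500)),("side",(-.035,-.115,.032),S1(757,424))]
g,r=fit(obs,[.35,-.2,-.2]);print("rack",g,np.degrees(g[2]));print(r)
X,e=tri(S1(592,382),K(227,408));print("tabtop",X,L(g,X)*1e3,e)
for z in (.117,):print(L(g,onz("top",K(227,408),z))*1e3,L(g,onz("side",S1(592,382),z))*1e3)
np.save("f.npy",[f,g])
E
```

```text
balls (array([0.4974, 0.2506, 0.1379]), array([-0.5273, -0.0952,  0.3474,  0.6125])) (array([0.5169, 0.0212, 0.1388]), array([-0.6317, -0.0853,  0.2975,  0.6004]))
rail [0.5069 0.1355 0.0861] 4.930792757768099
[[ 0.3993  0.7509]
 [ 0.45    0.6353]
 [-0.2291 -0.6683]
 [-0.5077 -0.226 ]
 [-0.2402  0.1985]
 [ 0.29   -0.1889]
 [ 0.9081  0.3386]
 [-0.1466  0.962 ]
 [-0.0649 -0.8536]
 [-0.4555  1.2886]
 [-2.3162  0.1052]]
cheek top [array([  1.4441,  27.2396, 137.    ]), array([  1.2299,  -8.0056, 137.    ])]
cheek side [array([ -0.8217,  27.0808, 137.    ]), array([ -0.3624,  -8.035 , 137.    ])]
rack [ 0.4605 -0.2249 -0.2601] -14.900075594911815
[[-0.3105  0.8041]
 [ 0.0395  0.5701]
 [ 0.7272  0.3462]
 [ 0.2399 -0.2446]
 [-0.4392  4.3713]
 [-0.3529 -0.7217]
 [-0.9897 -0.5511]]
tabtop [ 0.4755 -0.2276  0.1141] [ 15.1832   1.232  114.0838] [-1.9027 -0.1384  0.6324  1.5723]
[ 17.6406   3.7158 117.    ] [  8.8257   2.5625 117.    ]
```

```bash
cat > ov.py <<'E'
from h import *
import cv2
boxes=[((-3,3),(-27,27),(14,65)),((-3,3),(-22,22),(0,14)),((-3,22),(-11,11),(65,72)),((16,22),(-11,11),(47,65)),((1,11),(-11,11),(72,110))]
def lines(f,pos,pitch=0,roll=0):
    cp,sp,cr,sr=np.cos(pitch),np.sin(pitch),np.cos(roll),np.sin(roll)
    R=np.array([[cp,0,sp],[0,1,0],[-sp,0,cp]])@np.array([[1,0,0],[0,cr,-sr],[0,sr,cr]])
    out=[]
    for b in boxes:
        v=[np.array([b[0][i&1],b[1][i>>1&1],b[2][i>>2&1]])/1e3 for i in range(8)]
        for i in range(8):
            for k in(1,2,4):
                if not i&k: out.append((W(f,pos+R@v[i]),W(f,pos+R@v[i|k])))
    return out
def over(im,n,segs,x,y,w,h,s,col=(255,255,0)):
    o=cv2.resize(im[y:y+h,x:x+w],None,fx=s,fy=s,interpolation=3)
    for segs_,c in segs:
        for a,b in segs_:
            q=[tuple(int(t) for t in ((proj(n,p)-(x,y)+.5)*s)) for p in(a,b)]
            cv2.line(o,q[0],q[1],c,1,cv2.LINE_AA)
    return o
def box(f,b): return [(W(f,np.array([b[0][i&1],b[1][i>>1&1],b[2][i>>2&1]])/1e3),W(f,np.array([b[0][(i|k)&1],b[1][(i|k)>>1&1],b[2][(i|k)>>2&1]])/1e3)) for i in range(8) for k in(1,2,4) if not i&k]
E
python3 - <<'E'
from ov import *
f,g=np.load("f.npy");t=cv2.imread("pics/top0.png");s=cv2.imread("pics/side0.png")
C=(255,255,0);M=(255,0,255)
def sg(x): return [(box(g,((-35,35),(-115,115),(0,32))),M),(lines(g,np.array([x,0,.007])),C)]
r=[(box(f,((-4,4),(-115,115),(114,130))),M),(box(f,((-4,4),(22,32),(130,139))),C),(box(f,((-4,4),(-13,-3),(130,139))),C)]
a=over(t,"top",sg(0),350,180,116,65,3.4);b=over(s,"side",sg(0),325,120,100,100,4)
c=over(t,"top",r,170,165,145,60,2.7);d=over(s,"side",r,220,175,110,110,2.2)
o=np.zeros((600,800,3),np.uint8)
for im,y,x in((a,0,0),(b,0,398),(c,405,0),(d,405-50,398)):
    h,w=im.shape[:2];h=min(h,600-y);w=min(w,800-x);o[y:y+h,x:x+w]=im[:h,:w] if im is not d else im[:h,:w]
o[:400,398:798]=b
im=d[:200];o[400:600,398:398+im.shape[1]]=im
cv2.imwrite("pics/o1.png",o)
E
```

```text
(no output)
```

View pics/o1.png

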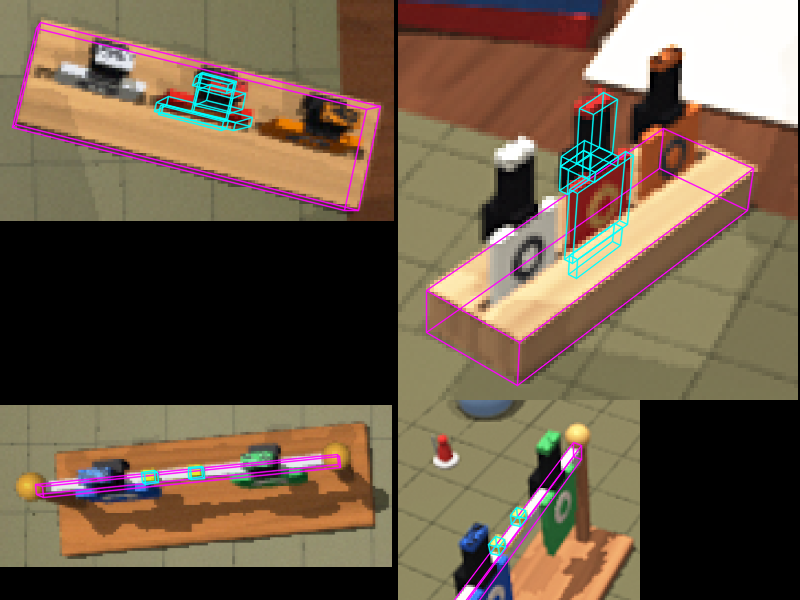

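The rail and clip overlay matches, with the notch centre at rail y of about +9.5 mm. The red tag leans a few mm back, with its tab cap at about rack-local (10,0). I'll compute the reach.

```bash
cat >> h.py <<'E'
from scipy.spatial.transform import Rotation as Ro
def go(p,yang):
    s=manip.get_state();R=Ro.from_quat(np.roll(s["ee_rot"],-1)).as_matrix();d=R.T@(np.array(p)-s["position"])
    a=np.degrees(np.arctan2(R[1,1],R[0,1]));tw=-((yang-a+90)%180-90)
    print("pos",s["position"],"tooly",a,"tilt",R[:,2],"cmd",d/.8,"tw",tw/120,"mm",d*1e3,tw)
E
python3 - <<'E'
from h import *
f,g=np.load("f.npy");X=W(g,(.010,0,.2));print(X);go(X,np.degrees(g[2]))
E
```

```text
[ 0.4702 -0.2275  0.2   ]
pos [ 0.2056 -0.5365  0.2385] tooly -69.0375198654573 tilt [-0.0004  0.0016 -1.    ] cmd [ 0.4471 -0.2423  0.0486] tw -0.45114536892121226 mm [ 357.6522 -193.8274   38.9161] -54.13744427054547
```

>>> {"fn": "move_arm", "kwargs": {
  "deltas": [
    [[0.447, -0.242, 0.0, -0.451, -1], [0.447, -0.242, 0.0, -0.451, -1], [0.447, -0.242, 0.0, -0.451, -1], [0.447, -0.242, 0.0, -0.451, -1], [0.447, -0.242, 0.0, -0.451, -1], [0.447, -0.242, 0.0, -0.451, -1], [0.447, -0.242, 0.0, -0.451, -1], [0.447, -0.242, 0.0, -0.451, -1], [0.447, -0.242, 0.0, -0.451, -1], [0.447, -0.242, 0.048, -0.451, -1], [0.447, -0.242, 0.048, -0.451, -1], [0.447, -0.242, 0.048, -0.451, -1]]
  ],
  "squeeze": 30
}}

```text
clock: 1.3
position: [0.4695, -0.2284, 0.2005]
ee_rot: [-0.001, 0.793, 0.609, -0.001]
contact_force: [0.8, -0.2, 0.2]
width: 0.0852
gripper_force: 0.0
```

Run:
```python
from ov import *
f,g=np.load("f.npy");X=W(g,(.010,0,.094));go(X,np.degrees(g[2]))
t=manip.get_image("top")[:,:,::-1].copy();s=manip.get_image("side")[:,:,::-1].copy()
cv2.imwrite("pics/v2.png",np.hstack([cv2.resize(t[150:250,340:480],(420,300),interpolation=3),cv2.resize(s[60:220,300:460],(300,300),interpolation=3)]))
```

```text
pos [ 0.4695 -0.2284  0.2005] tooly -14.951499086538533 tilt [-0.0023  0.0011 -1.    ] cmd [0.0013 0.0009 0.1331] tw -0.0004285290968893444 mm [  1.0314   0.681  106.4608] -0.05142349162672133
```

View pics/v2.png

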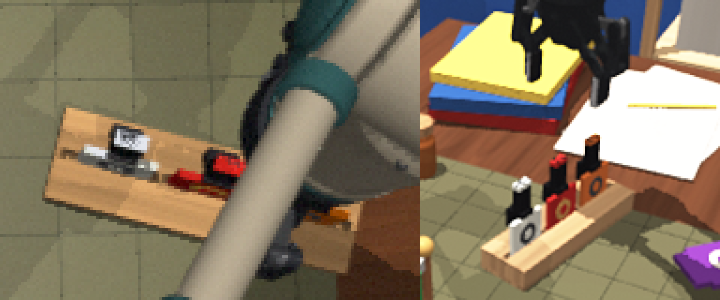

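The gripper is above the rack in line with the red tag, with a finger on each side, front and back. I'll descend and close.

>>> {"fn": "move_arm", "kwargs": {
  "deltas": [
    [[0.001, 0.001, 0.05, 0, -1], [0.001, 0.001, 0.09, 0, -1], [0.001, 0.001, 0.12, 0, -1], [0.001, 0.001, 0.132, 0, -1], [0.001, 0.001, 0.132, 0, 0.2], [0.001, 0.001, 0.132, 0, 0.4], [0.001, 0.001, 0.132, 0, 0.6], [0.001, 0.001, 0.132, 0, 0.8], [0.001, 0.001, 0.132, 0, 1], [0.001, 0.001, 0.132, 0, 1], [0.001, 0.001, 0.132, 0, 1], [0.001, 0.001, 0.132, 0, 1]]
  ],
  "squeeze": 30
}}

```text
clock: 2.6
position: [0.4699, -0.2274, 0.0963]
ee_rot: [-0.001, 0.793, 0.61, -0.001]
contact_force: [-4.4, 1.3, 8.6]
width: 0.0098
gripper_force: 29.1
```

>>> {"fn": "move_arm", "kwargs": {
  "deltas": [
    [[0, 0, -0.005, 0, 1], [0, 0, -0.015, 0, 1], [0, 0, -0.03, 0, 1], [0, 0, -0.06, 0, 1], [0, 0, -0.1, 0, 1], [0, 0, -0.15, 0, 1], [0, 0, -0.2, 0, 1], [0, 0, -0.2, 0, 1]]
  ],
  "squeeze": 40
}}

```text
clock: 3.4
position: [0.4756, -0.2301, 0.2629]
ee_rot: [0.008, 0.793, 0.609, 0.003]
contact_force: [0.6, -0.3, -0.5]
width: 0.0092
gripper_force: 39.1
```

Run:
```python
from h import *
f,g=np.load("f.npy");X=W(f,(-.0035,-.0,.275));print(X,manip.get_state()["contact_force"]);go(X,np.degrees(f[2]))
```

```text
[0.5034 0.1352 0.275 ] [ 0.6146 -0.347  -0.5466]
pos [ 0.4756 -0.2301  0.2629] tooly -14.904579294066002 tilt [ 0.0143 -0.0088 -0.9999] cmd [ 0.4501 -0.0835 -0.0186] tw -0.16529476709861748 mm [360.0789 -66.8045 -14.8834] -19.8353720518341
```

>>> {"fn": "move_arm", "kwargs": {
  "deltas": [
    [[0.0, 0, -0.05, 0, 1], [0.06, -0.011, -0.05, -0.05, 1], [0.12, -0.022, -0.05, -0.1, 1], [0.18, -0.033, -0.05, -0.165, 1], [0.24, -0.044, -0.05, -0.165, 1], [0.3, -0.055, -0.05, -0.165, 1], [0.36, -0.066, -0.05, -0.165, 1], [0.41, -0.076, -0.05, -0.165, 1], [0.45, -0.083, -0.05, -0.165, 1], [0.45, -0.083, -0.05, -0.165, 1], [0.45, -0.083, -0.05, -0.165, 1], [0.45, -0.083, -0.05, -0.165, 1]]
  ]
}}

```text
clock: 4.6
position: [0.5001, 0.1366, 0.2954]
ee_rot: [0.0, 0.677, 0.736, 0.0]
contact_force: [-0.7, -1.3, -1.1]
width: 0.0089
gripper_force: 39.1
```

Run:
```python
from ov import *
f,g=np.load("f.npy");X=W(f,(-.0035,-.0,.275));go(X,np.degrees(f[2]))
st=manip.get_state();print(st["contact_force"],st["width"])
p=L(f,st["position"]);print("tcp rail",p*1e3)
t=manip.get_image("top")[:,:,::-1].copy();s=manip.get_image("side")[:,:,::-1].copy()
cv2.imwrite("pics/t3.png",t);cv2.imwrite("pics/s3.png",s)
sg=[(lines(f,p+[-.006,0,-.083]),(255,255,0))]
a=over(t,"top",[],170,110,160,110,2.4);b=over(s,"side",sg,210,90,130,200,3)
o=np.zeros((600,790,3),np.uint8);o[:a.shape[0],:a.shape[1]]=a;o[:,390:780]=b
o[300:600,:390]=over(s,"side",[],220,110,130,100,3)
cv2.imwrite("pics/v3.png",o)
```

```text
pos [0.5001 0.1366 0.2954] tooly 4.848620816444797 tilt [ 0.0008 -0.0005 -1.    ] cmd [-0.002   0.004   0.0255] tw -0.0006847661776942478 mm [-1.6296  3.1995 20.4363] -0.08217194132330974
[-0.7098 -1.2595 -1.1286] 0.008908682339451727
tcp rail [ -6.7117   1.6462 295.4331]
```

View pics/v3.png

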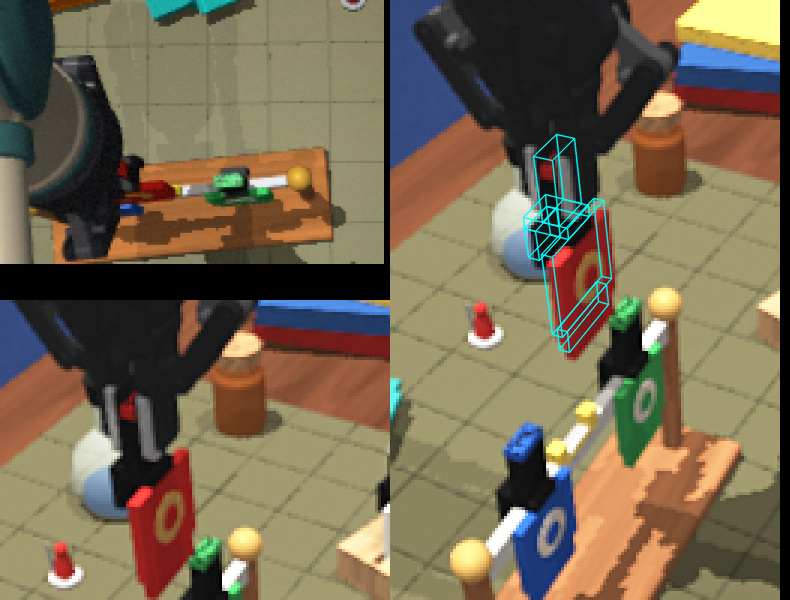

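The tag is held square in the gripper above the gap, with the plaque facing front. Its actual outline is about 1–2 px from the model. I'll fit the in-hand offset using the silhouette.

```bash
cat > fit.py <<'E'
from ov import *
from scipy.optimize import differential_evolution as DE
def hand(s,f,tcp,verbose=True):
    hsv=cv2.cvtColor(s,cv2.COLOR_BGR2HSV);m=(((hsv[:,:,0]<8)|(hsv[:,:,0]>172))&(hsv[:,:,1]>140)&(hsv[:,:,2]>60)).astype(np.uint8)
    c=proj("side",W(f,tcp+[-.006,0,-.05])).astype(int);x0,y0=c[0]-30,c[1]-30
    m=m[y0:y0+75,x0:x0+60]
    n,l,stt,_=cv2.connectedComponentsWithStats(m);k=1+np.argmax(stt[1:,4]);m=(l==k).astype(np.uint8)
    cs,_=cv2.findContours(m,cv2.RETR_EXTERNAL,cv2.CHAIN_APPROX_NONE);m=cv2.drawContours(np.zeros_like(m),cs,-1,1,-1)
    K=8;M=cv2.resize(m,None,fx=K,fy=K,interpolation=0)
    def sil(p):
        dy,dz,ro=p;ss=lines(f,tcp+[-.006,dy/1e3,-.083+dz/1e3],0,ro)[:24]
        q=np.array([((proj("side",a)-(x0,y0)+.5)*K) for sg in ss for a in sg]).astype(np.int32)
        return cv2.fillConvexPoly(np.zeros_like(M),cv2.convexHull(q),1)
    r=DE(lambda p:np.mean(sil(p)!=M),[(-8,8),(-10,10),(-.1,.1)],seed=1,maxiter=40,popsize=10)
    print("dy,dz mm, roll",r.x,"mismatch",r.fun/np.mean(M));return r.x,M,sil(r.x)
E
python3 - <<'E'
from fit import *
f,g=np.load("f.npy");p=np.array([-6.71,1.65,295.43])/1e3
for dx in(-2e-3,0,2e-3):
    x,M,S=hand(cv2.imread("pics/s3.png"),f,p+[dx,0,0])
cv2.imwrite("pics/m.png",np.dstack([M*255,S*255,M*0]))
E
```

```text
dy,dz mm, roll [-1.3281 -5.6504 -0.0062] mismatch 0.1056301652892562
dy,dz mm, roll [-4.4661 -8.2784 -0.0071] mismatch 0.09981921487603305
dy,dz mm, roll [-7.4968 -9.9592 -0.0001] mismatch 0.10999913911845731
```

Run:
```python
from fit import *
f,g=np.load("f.npy")
t0=cv2.imread("pics/top0.png");s0=cv2.imread("pics/side0.png");t3=cv2.imread("pics/t3.png")
def mask(im,h0,h1,x,y,w,h):
    v=cv2.cvtColor(im,cv2.COLOR_BGR2HSV);m=np.zeros(v.shape[:2],np.uint8)
    m[y:y+h,x:x+w]=((v[...,0]>=h0)&(v[...,0]<=h1)&(v[...,1]>120)&(v[...,2]>50))[y:y+h,x:x+w];return m
for nm,im,a,b,z in(("blue",t0,100,125,.130),("green",t0,50,80,.130)):
    m=mask(im,a,b,180,165,120,50);ys,xs=np.nonzero(m)
    q=np.array([L(f,onz("top",(x,y),z))*1e3 for x,y in zip(xs,ys)]);q=q[q[:,0]<-5];print(nm,"y extent",np.percentile(q[:,1],[0,2,98,100]),q[:,0].min(),len(q))
v=cv2.cvtColor(t3,cv2.COLOR_BGR2HSV);m=((v[...,0]<8)|(v[...,0]>174))&(v[...,1]>150)&(v[...,2]>60)
ys,xs=np.nonzero(m[170:210,215:260]);q=np.array([L(f,onz("top",(x+215,y+170),.271))*1e3 for x,y in zip(xs,ys)]);print("red",q.min(0),q.max(0),np.percentile(q,3,0),len(q))
for p in((-9.5,-27),(-9.5,27)): print(p)
```

```text
blue y extent [22.7777 23.0224 83.0551 84.2891] -14.656343943511366 82
green y extent [-89.9936 -89.2467 -34.9682 -34.7378] -14.529092828427338 70
red [-23.6712 -33.4218 271.    ] [  6.882    5.0686 271.    ] [-23.2859 -31.823  271.    ] 140
(-9.5, -27)
(-9.5, 27)
```

```bash
cat > fit2.py <<'E'
from ov import *
from scipy.optimize import minimize
HUE={"red":(174,8),"blue":(100,125),"green":(50,80)}
def cmask(im,c,roi):
    v=cv2.cvtColor(im,cv2.COLOR_BGR2HSV);a,b=HUE[c];h=v[...,0]
    hm=(h>=a)|(h<=b) if a>b else (h>=a)&(h<=b)
    m=np.zeros(h.shape,np.uint8);x,y,w,hh=roi;m[y:y+hh,x:x+w]=(hm&(v[...,1]>120)&(v[...,2]>45))[y:y+hh,x:x+w]
    _,l,s,_=cv2.connectedComponentsWithStats(m);return (l==1+np.argmax(s[1:,4]))
def ext(pts,n,f,pos,pitch):
    ss=lines(f,pos,pitch)[:24];q=np.array([proj(n,a) for sg in ss for a in sg]);return np.array([q[:,0].min(),q[:,0].max(),q[:,1].min(),q[:,1].max()])
def mext(m):
    ys,xs=np.nonzero(m);return np.array([xs.min()-.5,xs.max()+.5,ys.min()-.5,ys.max()+.5])
E
python3 - <<'E'
from fit2 import *
f,g=np.load("f.npy")
t0=cv2.imread("pics/top0.png");s0=cv2.imread("pics/side0.png");t3=cv2.imread("pics/t3.png");s3=cv2.imread("pics/s3.png")
for c,y0,rs,rt in(("blue",.059,(245,235,40,65),(190,185,50,20)),("green",-.059,(280,200,30,50),(250,185,40,16))):
    es,et=mext(cmask(s0,c,rs)),mext(cmask(t0,c,rt));print(c,es,et)
    us=[0,1,2,3] ;ut=[1,3] if c=="blue" else [0,1,3]
    fn=lambda p:np.r_[(ext(0,"side",f,np.array([p[0],p[1],.065]),p[2])-es)[[0,1,3]],(ext(0,"top",f,np.array([p[0],p[1],.065]),p[2])-et)[ut]]
    r=least_squares(fn,[-.008,y0,0],x_scale=[.01,.01,.1],loss="soft_l1");print(r.x*[1e3,1e3,57.3],fn(r.x))
tcp=np.array([-6.71,1.65,295.43])/1e3
es,et=mext(cmask(s3,"red",(255,150,60,62))),mext(cmask(t3,"red",(215,170,45,40)));print(es,et)
fn=lambda p:np.r_[(ext(0,"side",f,tcp+p,0)-es)[[0,1,2,3]],(ext(0,"top",f,tcp+p,0)-et)[[1,3]]]
r=least_squares(fn,[-.006,0,-.089],x_scale=.01,loss="soft_l1");print("red origin-tcp",r.x*1e3,fn(r.x))
E
```

```text
blue [250.5 271.5 245.5 290.5] [215.5 228.5 193.5 199.5]
[ 0.3111 58.0004 -9.0371] [-0.0961 -1.0444  0.1439  1.0622  1.2125]
green [284.5 300.5 204.5 244.5] [272.5 283.5 187.5 193.5]
[ -1.5279 -63.5547  -5.6951] [ -0.382    0.0691  -0.5446 -15.7797   2.0205   0.5076]
[261.5 284.5 158.5 209.5] [216.5 242.5 184.5 194.5]
red origin-tcp [ -7.1348  -0.0959 -88.0176] [-0.3319 -0.4664 -0.1779  0.0925  0.4987  1.1746]
```

>>> {"fn": "move_arm", "kwargs": {
  "deltas": [
    [[-0.003, 0.004, 0.02, 0, 1], [-0.003, 0.004, 0.05, 0, 1], [-0.003, 0.004, 0.075, 0, 1], [-0.003, 0.004, 0.075, 0, 1], [-0.003, 0.004, 0.075, 0, 1], [-0.003, 0.004, 0.075, 0, 1]]
  ]
}}

```text
clock: 5.3
position: [0.5043, 0.1348, 0.2366]
ee_rot: [0.001, 0.677, 0.736, 0.001]
contact_force: [0.3, 0.2, -0.1]
width: 0.0095
gripper_force: 39.1
```

```bash
cat > st.py <<'E'
from h import *
f,g=np.load("f.npy");s=manip.get_state();print("tcp rail",L(f,s["position"])*1e3,"F rail",L([0,0,f[2]],s["contact_force"]),"M",s["moment"],"w",s["width"],s["clock"])
E
python3 st.py
```

```text
tcp rail [ -2.7197  -0.4872 236.6248] F rail [ 0.3509  0.1212 -0.0734] M [ 0.0205 -0.012  -0.0071] w 0.009549527907756388 5.3
```

>>> {"fn": "move_arm", "kwargs": {
  "deltas": [
    [[0, -0.001, 0.012, 0, 1], [0, -0.001, 0.024, 0, 1], [0, -0.001, 0.034, 0, 1], [0, -0.001, 0.042, 0, 1], [0, -0.001, 0.05, 0, 1], [0, -0.001, 0.056, 0, 1], [0, -0.001, 0.062, 0, 1], [0, -0.001, 0.062, 0, 1], [0, -0.001, 0.062, 0, 1]]
  ]
}}

```text
clock: 6.2
position: [0.5026, 0.1351, 0.1857]
ee_rot: [0.0, 0.676, 0.737, 0.0]
contact_force: [1.0, 0.1, -0.7]
width: 0.0097
gripper_force: 39.1
```

```bash
python3 st.py
python3 - <<'E'
from fit2 import *
f,g=np.load("f.npy");p=L(f,manip.get_state()["position"])
t=manip.get_image("top")[:,:,::-1].copy();s=manip.get_image("side")[:,:,::-1].copy()
cv2.imwrite("pics/t4.png",t);cv2.imwrite("pics/s4.png",s)
sg=[(lines(f,p+[-.0065,-.0005,-.0885]),(255,255,0)),(box(f,((-4,4),(22,32),(130,139))),(255,0,255)),(box(f,((-4,4),(-13,-3),(130,139))),(255,0,255))]
cv2.imwrite("pics/v4.png",np.hstack([over(s,"side",[],230,170,100,130,3.9),over(s,"side",sg,230,170,100,130,3.9)]))
E
```

```text
tcp rail [ -4.3587  -0.0401 185.7144] F rail [ 1.009   0.0512 -0.7485] M [-0.0052  0.031  -0.0567] w 0.009688767689850294 6.2
```

View pics/v4.png

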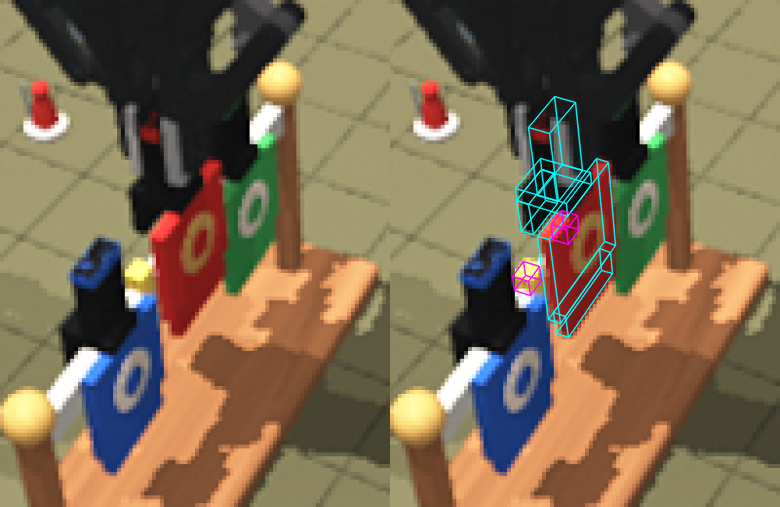

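The red tag's foot is in the gap at crop (175,330). Blue and green are undisturbed, and the hook is just above the cheeks. I'll refine the in-hand offset before engaging.

```bash
python3 st.py
python3 - <<'E'
from fit2 import *
f,g=np.load("f.npy");t=cv2.imread("pics/t4.png");s=cv2.imread("pics/s4.png");tcp=L(f,manip.get_state()["position"])
ms=cmask(s,"red",(255,200,50,75));mt=cmask(t,"red",(180,160,90,50))
es,et=mext(ms),mext(mt);print(es,et,mt.sum())
fn=lambda p:np.r_[(ext(0,"side",f,tcp+p,0)-es),(ext(0,"top",f,tcp+p,0)-et)[[1,3]]]
r=least_squares(fn,[-.006,0,-.089],x_scale=.01,loss="soft_l1");print("red origin-tcp",r.x*1e3,fn(r.x),"tag",(tcp+r.x)*1e3)
for n in range(2): print(ext(0,("side","top")[n],f,tcp+r.x,0))
E
```

```text
tcp rail [ -4.2008  -0.0617 185.9849] F rail [ 1.4391 -0.2746 -0.4584] M [-0.0335 -0.0123 -0.0291] w 0.00927319734449064 6.3
[267.5 287.5 209.5 255.5] [241.5 254.5 190.5 198.5] 71
red origin-tcp [ -5.8693  -1.7188 -88.4665] [-0.3077 -0.1708  0.0579 -0.119   0.277   0.5945] tag [-10.0701  -1.7805  97.5184]
[267.1923 287.3292 209.5579 255.381 ]
[222.866  254.777  190.4376 199.0945]
```

>>> {"fn": "move_arm", "kwargs": {
  "deltas": [
    [[0, 0.001, 0.003, 0, 1], [0, 0.001, 0.006, 0, 1], [0, 0.001, 0.009, 0, 1], [0, 0.001, 0.012, 0, 1], [0, 0.001, 0.015, 0, 1], [0, 0.001, 0.018, 0, 1], [0, 0.001, 0.021, 0, 1], [0, 0.001, 0.021, 0, 1]]
  ]
}}

```text
clock: 7.1
position: [0.503, 0.1351, 0.1685]
ee_rot: [-0.0, 0.676, 0.737, -0.0]
contact_force: [0.4, -0.3, 0.0]
width: 0.0094
gripper_force: 39.1
```

```bash
python3 st.py
```

```text
tcp rail [ -3.9338  -0.0879 168.4522] F rail [ 0.3481 -0.374   0.0348] M [ 0.0119 -0.0245  0.0436] w 0.009353699749313578 7.1
```

>>> {"fn": "move_arm", "kwargs": {
  "deltas": [
    [[0, 0, 0.001, 0, 1], [0, 0, 0.002, 0, 1], [0, 0, 0.003, 0, 1], [0, 0, 0.004, 0, 1], [0, 0, 0.005, 0, 1], [0, 0, 0.005, 0, 1]]
  ]
}}

```text
clock: 7.7
position: [0.5032, 0.1351, 0.1648]
ee_rot: [-0.0, 0.676, 0.737, -0.0]
contact_force: [-0.4, 0.3, -1.0]
width: 0.0094
gripper_force: 39.1
```

```bash
python3 st.py
```

```text
tcp rail [ -3.7545  -0.0638 164.7601] F rail [-0.3596  0.3789 -0.9593] M [-0.0154 -0.0194  0.0284] w 0.00935288845950075 7.7
```

>>> {"fn": "move_arm", "kwargs": {
  "deltas": [
    [[0.002, 0, 0, 0, 1], [0.004, 0, 0, 0, 1], [0.006, 0, 0, 0, 1], [0.008, 0, 0, 0, 1], [0.0095, 0, 0, 0, 1], [0.011, 0, 0, 0, 1], [0.0125, 0, 0, 0, 1], [0.0138, 0, 0, 0, 1], [0.0138, 0, 0, 0, 1]]
  ]
}}

```text
clock: 8.6
position: [0.5023, 0.1463, 0.1649]
ee_rot: [-0.0, 0.676, 0.737, 0.0]
contact_force: [0.1, -0.3, -0.5]
width: 0.0094
gripper_force: 39.1
```

```bash
python3 st.py
python3 - <<'E'
from fit2 import *
f,g=np.load("f.npy");t=manip.get_image("top")[:,:,::-1].copy();s=manip.get_image("side")[:,:,::-1].copy();tcp=L(f,manip.get_state()["position"])
cv2.imwrite("pics/t5.png",t);cv2.imwrite("pics/s5.png",s)
ms=cmask(s,"red",(250,205,50,75));mt=cmask(t,"red",(180,160,90,50))
es,et=mext(ms),mext(mt);print(es,et,mt.sum())
fn=lambda p:np.r_[(ext(0,"side",f,tcp+p,0)-es)[[0,1,2,3]],(ext(0,"top",f,tcp+p,0)-et)[[1,3]]]
r=least_squares(fn,[-.006,0,-.089],x_scale=.01,loss="soft_l1");print("red origin-tcp",r.x*1e3,fn(r.x),"tag",(tcp+r.x)*1e3)
E
```

```text
tcp rail [ -3.6544  11.1567 164.8612] F rail [ 0.0514 -0.3312 -0.4921] M [ 0.0308 -0.0369  0.0113] w 0.009414296385091017 8.6
[265.5 285.5 223.5 268.5] [229.5 250.5 191.5 200.5] 91
red origin-tcp [ -7.1458  -0.5582 -89.0234] [-0.2855 -0.1037 -0.2239  0.1966  0.2761  0.4416] tag [-10.7854  10.5319  75.8343]
```

>>> {"fn": "move_arm", "kwargs": {
  "deltas": [
    [[-0.0006, 0, 0, 0, 1], [-0.0006, 0, 0.001, 0, 1], [-0.0006, 0, 0.002, 0, 1], [-0.0006, 0, 0.003, 0, 1], [-0.0006, 0, 0.004, 0, 1], [-0.0006, 0, 0.005, 0, 1], [-0.0006, 0, 0.0055, 0, 1]]
  ]
}}

```text
clock: 9.4
position: [0.5023, 0.1456, 0.1604]
ee_rot: [-0.0, 0.676, 0.737, -0.0]
contact_force: [0.6, 0.6, -0.5]
width: 0.0092
gripper_force: 39.1
```

```bash
python3 st.py
```

```text
tcp rail [ -3.7107  10.4936 160.3553] F rail [ 0.6371  0.5764 -0.5103] M [-0.0177 -0.0077  0.0235] w 0.009195379879283688 9.4
```

>>> {"fn": "move_arm", "kwargs": {
  "deltas": [
    [[0, 0, 0.001, 0, 1], [0, 0, 0.002, 0, 1], [0, 0, 0.003, 0, 1], [0, 0, 0.004, 0, 1], [0, 0, 0.005, 0, 1], [0, 0, 0.0055, 0, 1]]
  ]
}}

```text
clock: 10.0
position: [0.5024, 0.1456, 0.156]
ee_rot: [0.0, 0.676, 0.737, -0.0]
contact_force: [-0.5, -0.6, -0.2]
width: 0.0095
gripper_force: 39.1
```

```bash
python3 st.py
```

```text
tcp rail [ -3.6656  10.4876 155.9762] F rail [-0.582  -0.5829 -0.1798] M [0.0228 0.0385 0.018 ] w 0.009492317073105824 10.0
```

Still no contact, so the hook is inside the notch. I'll go on gently until it touches the bar.

>>> {"fn": "move_arm", "kwargs": {
  "deltas": [
    [[0, 0, 0.001, 0, 1], [0, 0, 0.0015, 0, 1], [0, 0, 0.002, 0, 1], [0, 0, 0.0025, 0, 1], [0, 0, 0.003, 0, 1], [0, 0, 0.003, 0, 1]]
  ]
}}

```text
clock: 10.6
position: [0.5024, 0.1456, 0.1546]
ee_rot: [0.0, 0.676, 0.737, 0.0]
contact_force: [-1.9, -0.2, 7.0]
width: 0.0092
gripper_force: 40.1
```

```bash
python3 st.py
```

```text
tcp rail [ -3.67    10.4872 154.6339] F rail [-1.9064 -0.07    7.0168] M [-0.0658  0.3538 -0.0328] w 0.009184762420302242 10.6
```

Run:
```python
from fit2 import *
f,g=np.load("f.npy");t=manip.get_image("top")[:,:,::-1].copy();s=manip.get_image("side")[:,:,::-1].copy()
sg=[(lines(f,np.array([-.0095,.0095,.065])),(255,255,0))]
cv2.imwrite("pics/v6.png",np.hstack([over(s,"side",[],230,180,100,120,4),over(s,"side",sg,230,180,100,120,4)]))
```

```text
(no output)
```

View pics/v6.png

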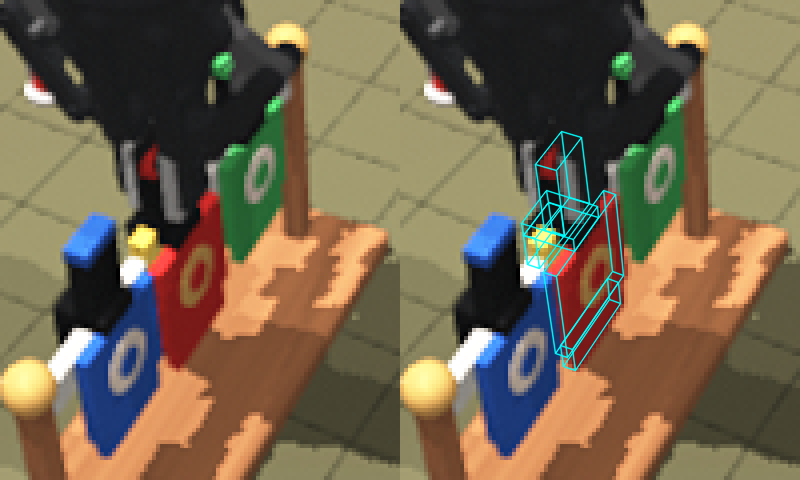

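The tag matches the home model. The hook sits beside the left yellow cheek (crop 142,240) and the plaque top is level with the bar. I'll unload slightly, open and rise.

>>> {"fn": "move_arm", "kwargs": {
  "deltas": [
    [[0, 0, -0.0008, 0, 1], [0, 0, -0.0008, 0, 0.8], [0, 0, -0.0008, 0, 0.6], [0, 0, -0.0008, 0, 0.3], [0, 0, -0.0008, 0, 0], [0, 0, -0.0008, 0, -0.3], [0, 0, -0.0008, 0, -0.3], [0, 0, -0.015, 0, -0.3], [0, 0, -0.04, 0, -0.3], [0, 0, -0.08, 0, -0.3], [0, 0, -0.13, 0, -0.3], [0, 0, -0.17, 0, -0.3]]
  ],
  "squeeze": 20
}}

```text
clock: 11.9
position: [0.5027, 0.1457, 0.2927]
ee_rot: [0.001, 0.676, 0.737, 0.001]
contact_force: [1.0, 0.0, 0.7]
width: 0.0558
gripper_force: 0.0
```

>>> {"fn": "move_arm", "kwargs": {
  "deltas": [
    [[-0.05, 0, 0, 0, -0.3], [-0.1, 0, 0, 0, -0.3], [-0.15, 0, 0, 0, -0.3], [-0.2, 0, 0, 0, -0.3], [-0.25, 0, 0, 0, -0.3], [-0.3, 0, 0, 0, -0.3], [-0.3, 0, 0, 0, -0.3], [-0.3, 0, 0, 0, -0.3]]
  ]
}}

```text
clock: 12.7
position: [0.5227, -0.0941, 0.2902]
ee_rot: [-0.0, 0.677, 0.736, 0.0]
contact_force: [0.4, 0.4, -0.8]
width: 0.0558
gripper_force: 0.0
```

```bash
python3 st.py;python3 - <<'E'
from fit2 import *
t=manip.get_image("top")[:,:,::-1].copy();s=manip.get_image("side")[:,:,::-1].copy()
o=np.vstack([over(t,"top",[],170,165,145,45,5.5)[:247,:797],np.hstack([over(s,"side",[],220,180,115,115,3)[:345,:345],over(s,"side",[],225,175,225,172,2)[:345,:450]])])if 0 else None
a=cv2.resize(t[165:210,170:315],(797,247),interpolation=3);b=np.hstack([cv2.resize(s[180:295,220:335],(345,345),interpolation=3),cv2.resize(s[120:295,225:454],(452,345),interpolation=3)])
cv2.imwrite("pics/v7.png",np.vstack([a,b]))
E
```

```text
tcp rail [  -3.9698 -230.1605  290.1937] F rail [ 0.4022  0.3819 -0.8286] M [ 0.0026  0.0336 -0.0238] w 0.05579895946903936 12.7
```

View pics/v7.png

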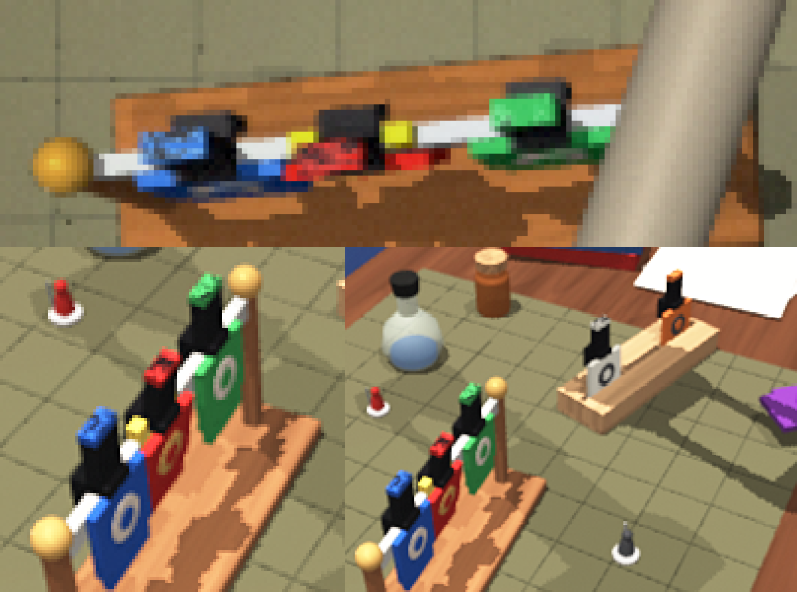

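The red hook hangs in the notch between the two cheeks at top crop (303,140) and (398,132). Blue was nudged aside but still hangs on the bar, and the rest is untouched.

```bash
python3 -c "
from rig import manip
print(manip.sign_off())"
```

```text
the job is handed in; nothing more can be done
None
```

The red tag hangs home in the yellow clip's notch between blue and green, blue was nudged slightly along the bar, the gripper is clear, and the job was handed in at about 13 s.

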